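# Send the oblong housing down the rocker tray

### The job

Among the black mouldings on the inspection bench there is one oblong housing with rounded ends. Set it on the rocker tray, on the half nearest the catch tray, and let go, so that its own weight tips the rocker and the housing slides down into the catch tray, where it must stay while the empty rocker swings back level.

Things in the scene. Friction and masses are not known exactly. Their poses are not given: they have to be found in the camera images.
- oblong: The housing to send: black plastic, oblong in plan with straight sides and half-round ends, 76 mm long (its x), 50 mm wide (its y, grip across it), 34 mm high, sides vertical up to 32 mm, about 0.16 kg, flat on the bench. Origin: centre of its underside, z up. The other black mouldings (round, 60 mm; square, 56 mm; long thin one, 130 mm) are not wanted.
- station: Grey base of the rocker and catch tray. Origin on the bench under the pivot, x downhill, y along the pivot. Pivot posts at y = -90 and +90 mm, 98 mm high. Catch tray (open box, slick floor 10 mm up): from x = 78 to 312 mm, 168 mm wide inside; side walls 46 mm, end wall 66 mm high.
- drop (a point): Where to set the housing: on the rocker's top surface, 45 mm downhill of the pivot, midway across; moves with the rocker. x downhill, y along the pivot, z up. Level, it is 85 mm above the bench. The rocker is a slick aluminium plate from 70 mm uphill to 110 mm downhill of the pivot, 152 mm wide between lips 14 mm high, open downhill. The housing tips it if set within 20 mm of here.
- tray (a joint): Tilt of the rocker: 0 is level (held by a dark round counterweight at its uphill end), growing as the downhill end sinks, up to 0.55 rad. It swings damped, tips in about a second and returns level by itself within about 3 s of being emptied.
Mind the look-alikes: they are no part of the job. What is shaped like the oblong but yellow is not meant.

How it is judged:
On the way:
1. the housing, let go, tips the rocker by its own weight (value of joint tray above 0.15 rad and x of oblong in the frame of drop between -0.06 and 0.08 m and y of oblong in the frame of drop between -0.075 and 0.075 m and z of oblong in the frame of drop between -0.02 and 0.03 m and contact force between the fingers and oblong below 0.5 N and contact force between each of the arm, the fingers and station below 0.5 N), for 0.05 s.
At the end, for the whole second after the job is handed in: The oblong housing lies still (under 0.03 m/s) inside the walls of the catch tray, its origin less than 55 mm above the bench, and the rocker is back level (tilt under 0.08 rad) (x of oblong in the frame of station between 0.078 and 0.312 m and y of oblong in the frame of station between -0.085 and 0.085 m and z of oblong in the frame of station below 0.055 m and linear speed of oblong below 0.03 m/s and value of joint tray below 0.08 rad); the robot touches nothing.
It also fails if it takes over 32 s, if anything falls off the work surface, if the arm or the gripper's body presses on something with over 40 N, if the wrist force passes 120 N, or if a joint passes its speed limit or range.

### The arm

A 6-joint arm with a two-finger parallel gripper is mounted at the origin on the work surface. World frame = base frame: x ahead of the robot, y to its left, z up, the work surface at z = 0. Lengths are in m, angles in rad, forces in N, time in s.
With the tool pointing down it reaches from about 0.4 to 0.825 m from the base axis. Payload 7 kg.
Tool frame: the origin (TCP) lies on the front face of the gripper's body, between the roots of the fingers; the fingertips stand 73 mm ahead of it and the grasp point (between the pads) lies 54 mm ahead of it; z points along the fingers, y is the direction in which the jaws open and shut (so a half turn about z gives the same grasp; the last joint's range is limited). The gripper opens to 85 mm and grips with 20 to 120 N. Pads are 22 mm wide; open, the fingers measure 114 mm over their backs; the gripper's body (76 mm by 85 mm) begins 54 mm behind the grasp point. The pads swing forward as they close: fully open they stand 13 mm farther back than shut.
Start: joints at [1.569, 0.359, 0.012, 0, -1.224, -0.288], TCP at [0.193, 0.647, 0.304] pointing down, gripper open.
Joint ranges: [-3.07, 3.07], [-1.43, 2.12], [-1.02, 1.25], [-3.03, 1.67], [-3.05, -0], [-3.03, 3.03]. Speed limits (rad/s): [2.39, 2.39, 3.01, 3.14, 3.14, 3.14].

### API

Orientations are given as a rotation vector (axis times angle).
In Python, from station import env gives the robot as it stands. The module is installed in compiled form; this text tells all that it offers. Calls block until the motion is done:
- env.move_ptp(position, orientation): joint-space move of the TCP to a pose.
- env.line_to(position, frame=None, speed=0.15, stop_force=None): straight line of the TCP; frame=None keeps the orientation; speed is the mean speed in m/s. With stop_force (N) it stops when the force on the tool has changed by that much, and returns True; else False.
- env.move_j(angles): joint-space move.
- env.ungrasp() and env.grasp(): open the fingers fully, or close them until they stop; the grip force is fixed at half the most.
- env.sleep(seconds).
- env.inverse_kinematics(position, orientation): joint angles nearest the present ones, or None.
- env.get_obs(): the state.
- env.camera(name): name is "scene" or "top"; returns a dict with "img" (480x640x3 uint8, red, green, blue), "fx", "fy", "cx", "cy" (pixels), "dist_coeffs" ([k1, k2, p1, p2, k3] as OpenCV has them; the pictures are not rectified), "T" (4x4, takes a point from camera to world coordinates). Camera axes: x right, y down, z forward; pixel columns grow to the right and rows downward; lengths in m; the calibration is good to about 2 mm. A picture is of the moment at which its call begins. There is no depth.
A pose or a line that the arm cannot do raises env.Unreachable and nothing moves.
- env.close_job(): hands the job in, once; it reports no verdict.
Trained networks look in a picture, given as the dict that the camera call returned (one of the last four; its "shot" number tells which), for a name from the list of things; names that differ only in an ending like _2 or _b are one class to them, and where a whole thing is asked for, a point or a joint stands for the part that bears it (a point fixed in the world has none). Each returns a list of dicts, best first, with "score" (0 to 1); they miss things now and then, are a little off and sometimes report something else, mostly with a low value. They report only what shows in the picture. A call takes as long as a camera call. They do not tell look-alikes from the thing itself.
- env.recognise(picture, thing): "at" ([row, column] in pixels, amid what is visible of it).
- env.outline_of(picture, thing): "mask" (480x640 bool, what is visible of it) and "at" ([row, column] in pixels, amid what is visible of it).
The state is a dict: "t": time; "joint_positions": joint angles; "dq": joint speeds; "joint_torque": joint torques, N m; "ee_pos": TCP position; "orientation": TCP orientation; "contact_force": force on the tool from outside, world axes, zero at the start; "wrist_torque": the same for the moment, N m; "width": opening from 0.0 (shut) to 1.0 (fully open).
Only numpy, scipy, OpenCV 4.12 (cv2) and the standard library are available. Lean on these libraries where they do the work, as an engineer would, in place of code of your own. Each camera call takes 0.05 s, during which the arm holds its last target.

## Working session

There is one attempt and no reset: what is moved stays moved. The work goes in short steps, each a Python script; the robot and the scene stay as the last script left them, time stands still between calls to the robot, and variables do not carry over. Pictures are saved under pics/ and viewed, and the job is handed in when it is done.

```bash
ls; mkdir -p pics; python3 - <<'E'
from station import env
import cv2
for n in("scene","top"):
    p=env.camera(n); cv2.imwrite(f"pics/{n}0.png",p["img"][:,:,::-1])
    print(n,p["fx"],p["fy"],p["cx"],p["cy"],p["dist_coeffs"],p["T"].round(3).tolist())
    for th in("oblong","station","drop"):
        print(th,[(round(d["score"],2),[round(float(v)) for v in d["at"]],int(d["mask"].sum())) for d in env.outline_of(p,th)])
print(env.get_obs())
E
```

```text
pics
scene 507.48434023356657 507.48434023356657 315.684110702314 241.37674670996574 [-0.13966997  0.          0.          0.          0.        ] [[0.477, 0.574, -0.666, 1.172], [0.879, -0.324, 0.35, -0.185], [-0.015, -0.752, -0.659, 0.703], [0.0, 0.0, 0.0, 1.0]]
oblong [(0.93, [252, 409], 917), (0.74, [251, 473], 911), (0.65, [188, 381], 642)]
station [(0.69, [349, 120], 28092)]
drop []
top 604.2100386314951 604.2100386314951 327.4405319526268 239.90643684513535 [-0.19464693  0.          0.          0.          0.        ] [[-0.009, -0.987, 0.16, 0.348], [-1.0, 0.008, -0.005, 0.146], [0.004, -0.16, -0.987, 1.064], [0.0, 0.0, 0.0, 1.0]]
oblong [(0.81, [195, 225], 1194), (0.7, [164, 164], 1154), (0.67, [315, 178], 1197)]
station [(0.93, [220, 524], 23952)]
drop [(0.56, [216, 502], 10656)]
{'t': 0.4, 'joint_positions': array([ 1.56908620e+00,  3.58729432e-01,  1.17969720e-02, -3.23295723e-05,
       -1.22413413e+00, -2.88079106e-01]), 'dq': array([ 5.76136745e-05, -1.60793874e-03,  1.86930613e-03, -1.52432990e-04,
        8.49883586e-05,  5.80647963e-04]), 'joint_torque': array([ 8.15075091e-04, -5.82271099e+01,  2.93286949e+01,  6.93290725e+00,
       -1.98209178e-03, -1.09456320e-05]), 'ee_pos': array([0.19289721, 0.6467791 , 0.30376774]), 'orientation': array([ 3.10840083e+00, -4.53586586e-01,  1.33055389e-05]), 'contact_force': array([-0.16624095, -0.12037541,  0.03773668]), 'wrist_torque': array([-0.02567269, -0.00698547,  0.02499554]), 'width': 1.0016282175566682}
```

View pics/scene0.png

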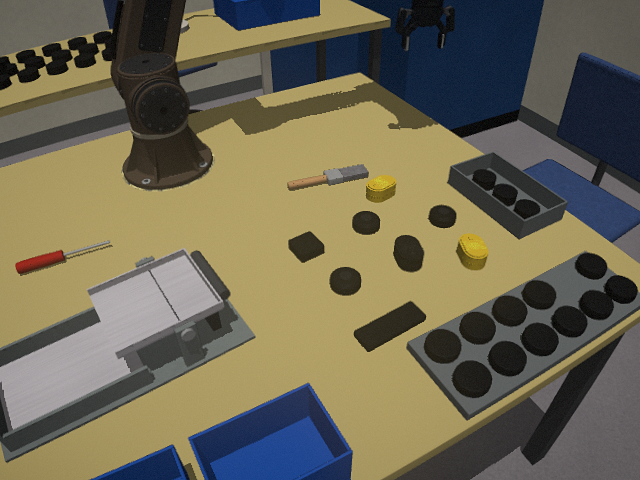

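View pics/top0.png

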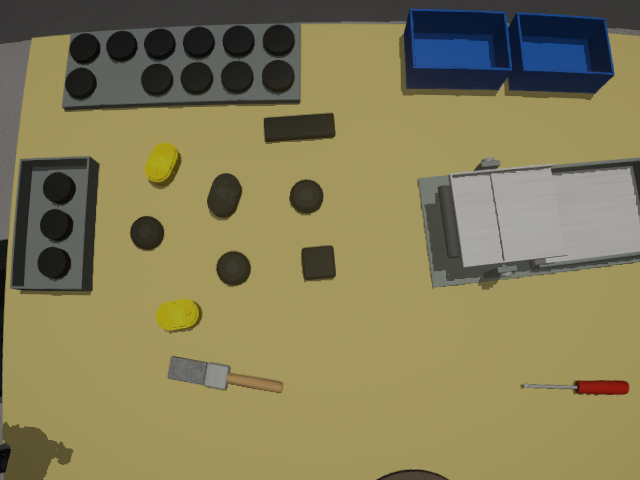

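```bash
cat > h.py <<'E'
import numpy as np, cv2
def KD(p): return np.array([[p["fx"],0,p["cx"]],[0,p["fy"],p["cy"]],[0,0,1.]]),np.array(p["dist_coeffs"],float)
def ray_z(p,rc,z):
    rc=np.atleast_2d(np.array(rc,float)); K,D=KD(p)
    n=cv2.undistortPoints(rc[:,None,::-1].copy(),K,D)[:,0]
    d=np.c_[n,np.ones(len(n))]@p["T"][:3,:3].T; o=p["T"][:3,3]
    return o+d*((z-o[2])/d[:,2])[:,None]
def proj(p,X):
    K,D=KD(p); W=np.linalg.inv(p["T"])
    return cv2.projectPoints(np.atleast_2d(np.array(X,float)),cv2.Rodrigues(W[:3,:3])[0],W[:3,3],K,D)[0][:,0]
def stad(x,y,a,z,L=.076,Wd=.05):
    r=Wd/2;h=L/2-r;t=np.linspace(-np.pi/2,np.pi/2,15)
    P=np.r_[np.c_[h+r*np.cos(t),r*np.sin(t)],np.c_[-h-r*np.cos(t),-r*np.sin(t)]]
    c,s=np.cos(a),np.sin(a); P=P@np.array([[c,s],[-s,c]])+[x,y]
    return np.c_[P,np.full(len(P),z)]
def crop(img,r0,r1,c0,c1,k,fn): cv2.imwrite(fn,cv2.resize(img[r0:r1,c0:c1,::-1],None,fx=k,fy=k,interpolation=cv2.INTER_CUBIC))
E
python3 - <<'E'
from station import env
from h import *
from scipy.optimize import minimize
P={n:env.camera(n) for n in("top","scene")}
M={}
exp={"top":(195,225),"scene":(252,409)}
for n,p in P.items():
    o=[d for d in env.outline_of(p,"oblong") if np.hypot(*(np.array(d["at"])-exp[n]))<12][0]; M[n]=o["mask"]
def render(p,q):
    pts=np.r_[proj(p,stad(*q,0)),proj(p,stad(*q,.033))]
    m=np.zeros((480*4,640*4),np.uint8); hull=cv2.convexHull((pts*4+1.5).astype(np.float32)).round().astype(np.int32)
    cv2.fillPoly(m,[hull],1); return cv2.resize(m.astype(np.float32),(640,480),interpolation=cv2.INTER_AREA),hull
def cost(q,ns=("top","scene")):
    return sum(np.abs(render(P[n],q)[0]-M[n]).sum() for n in ns)
x0=ray_z(P["top"],[195,225],.02)[0]; print("init",x0)
for ns in (("top",),("scene",),("top","scene")):
    best=min((minimize(cost,[x0[0],x0[1],a],(ns,),method="Nelder-Mead",options=dict(initial_simplex=[[x0[0]+dx,x0[1]+dy,a+da] for dx,dy,da in((0,0,0),(.01,0,0),(0,.01,0),(0,0,.3))])) for a in np.arange(0,3.1,.5)),key=lambda r:r.fun)
    print(ns,best.x.round(4),best.fun)
img=P["top"]["img"].copy(); big=cv2.resize(img[140:260,120:350],None,fx=3.4,fy=3.4)
h=render(P["top"],best.x)[1].reshape(-1,2)/4.; cv2.polylines(big,[((h-[120,140])*3.4).astype(np.int32)],True,(255,0,0),1)
cv2.imwrite("pics/ob.png",big[:,:,::-1])
crop(img,145,295,410,640,3.4,"pics/st.png")
crop(P["scene"]["img"],230,380,60,270,3.6,"pics/st2.png")
E
```

```text
init [0.59950712 0.32204759 0.02      ]
('top',) [0.5996 0.324  2.8641] 50.625
('scene',) [0.6006 0.3226 2.807 ] 43.625
('top', 'scene') [0.5998 0.3236 2.842 ] 104.6875
```

View pics/ob.png

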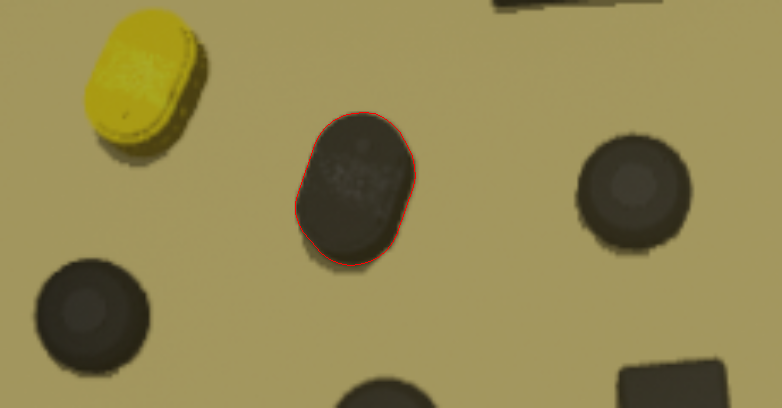

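View pics/st.png

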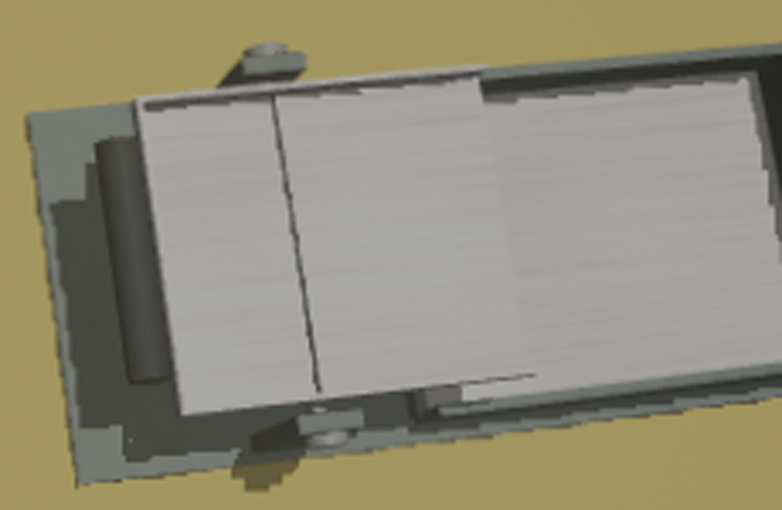

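View pics/st2.png

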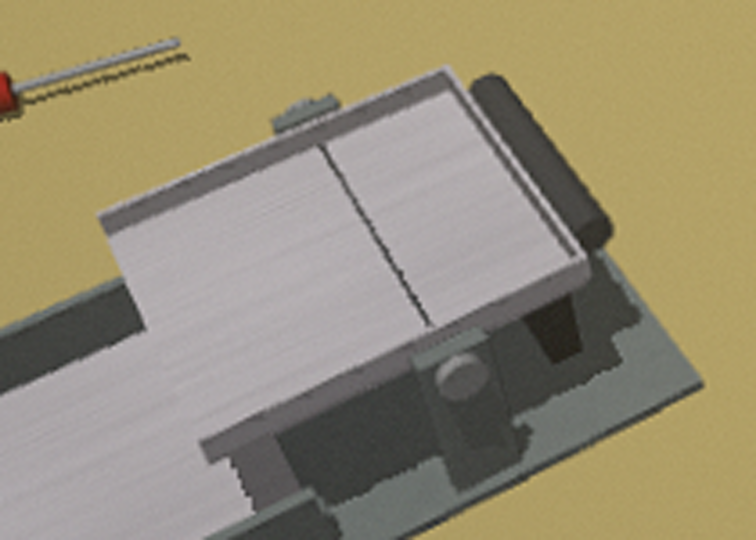

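```bash
python3 - <<'E'
from station import env
from h import *
t=env.camera("top"); s=env.camera("scene")
f=lambda r,c:(145+r/3.4,410+c/3.4)
g=lambda r,c:(230+r/3.6,60+c/3.6)
A=ray_z(t,[f(97,273),f(390,319)],.085); B=ray_z(s,[g(147,321),g(324,430)],.085)
print("seam top",A.round(4).tolist(),np.linalg.norm(A[0]-A[1])); print("seam scene",B.round(4).tolist(),np.linalg.norm(B[0]-B[1]))
lipU=ray_z(t,[f(98,137),f(68,485)],.099); lipL=ray_z(t,[f(413,184)],.099)
print("lip",lipU.round(4).tolist(),lipL.round(4).tolist())
base=ray_z(t,[f(115,27),f(487,78)],.005); print("base uphill corners",base.round(4).tolist())
lipS=ray_z(s,[g(67,447),g(215,100),g(260,587)],.099); print("lipS",lipS.round(4).tolist())
post=ray_z(t,[f(62,275),f(420,331)],.098); print("post",post.round(4).tolist(),post.mean(0),np.linalg.norm(post[0]-post[1]))
E
```

```text
seam top [[0.6184, -0.1376, 0.085], [0.4705, -0.1524, 0.085]] 0.1486600418394842
seam scene [[0.4726, -0.1521, 0.085], [0.6085, -0.1377, 0.085]] 0.13664537111053188
lip [[0.6138, -0.065, 0.099], [0.6305, -0.2454, 0.099]] [[0.4585, -0.081, 0.099]]
base uphill corners [[0.6303, -0.0254, 0.005], [0.4312, -0.0454, 0.005]]
lipS [[0.4629, -0.081, 0.099], [0.4817, -0.2599, 0.099], [0.6192, -0.0648, 0.099]]
post [[0.6328, -0.1361, 0.098], [0.4542, -0.1537, 0.098]] [ 0.54351134 -0.1448871   0.098     ] 0.17946864389557088
```

Things that could be taken for the housing in the top view (row, column):
- Oblong shapes: black (195,225), yellow (164,164) and yellow (315,178).
- Round ones: (196,306), (268,234) and (232,147).
- Square (262,319) and long thin (127,300), plus the rounds in the trays.

I choose the black one at (195,225). It is the only black oblong with rounded ends, and the close crop confirms it: the 76x50 outline fits it. The rocker pivot is at about (0.544, -0.145). The posts measure 179 mm apart, against 180 mm given, and downhill is towards -y.

```bash
cat >> h.py <<'E'
from scipy.spatial.transform import Rotation
def down(phi):
    c,s=np.cos(phi),np.sin(phi)
    return Rotation.from_matrix(np.array([[c,s,0],[s,-c,0],[0,0,-1.]])).as_rotvec()
E
python3 - <<'E'
from station import env
from h import *
x,y,phi=.5999,.3235,2.842-np.pi
d=[.5485,-.190]; pd=-1.4757
for ph in (pd,pd+np.pi): print(env.inverse_kinematics([*d,.165],down(ph)))
print(env.inverse_kinematics([x,y,.077],down(phi)))
env.move_ptp([x,y,.2],down(phi))
print(env.line_to([x,y,.077],speed=.12,stop_force=8))
env.grasp(); o=env.get_obs(); print(o["width"],o["ee_pos"],o["contact_force"],o["t"])
env.line_to([x,y,.25],speed=.2)
p=env.camera("scene"); crop(p["img"],60,300,250,560,2.4,"pics/lift.png")
o=env.get_obs(); print(o["width"],o["contact_force"],o["t"])
E
```

```text
[ 3.28355059e-03  3.31892373e-01 -3.77194987e-01  8.88178420e-16
 -8.61708967e-01  9.18127762e-02]
None
[ 7.79821417e-01  5.71611354e-01 -2.11498958e-01  4.44089210e-16
 -7.87686015e-01  4.91382256e-01]
False
0.5752727930935319 [0.60029619 0.32387195 0.07796765] [-0.13262735 -0.27976655  5.93603596] 4.2167
0.5733206989008884 [ 0.01502834 -0.00828199 -1.70665942] 5.2833
```

View pics/lift.png

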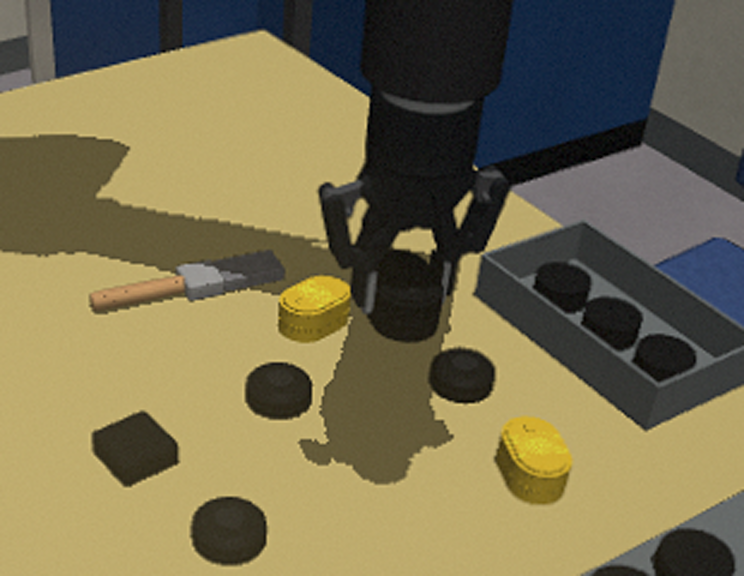

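The scene view shows the black oblong held between the pads, at about (185,419) in the full picture, with both yellow ones untouched. Next I move it over the rocker.

```bash
python3 - <<'E'
from station import env
from h import *
d=[.5485,-.190]; R=down(-1.4757)
env.move_ptp([*d,.25],R)
env.line_to([*d,.180],speed=.15)
p=env.camera("scene"); crop(p["img"],130,400,0,290,2.2,"pics/hover.png")
o=env.get_obs(); print(o["ee_pos"],o["width"],o["contact_force"],o["t"])
E
```

```text
[ 0.54939203 -0.18984393  0.18104139] 0.5769063293570196 [-0.36111499 -0.08370563 -0.55978673] 7.8167
```

View pics/hover.png

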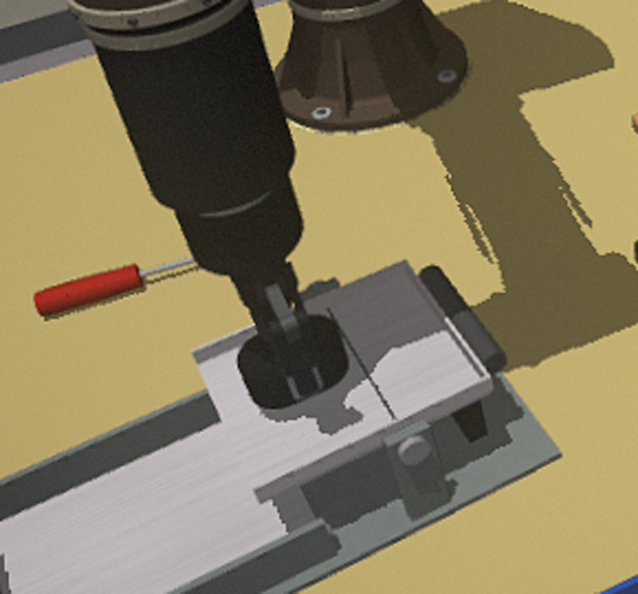

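The hover picture shows the housing over the downhill half at about (294,133) in the full picture. It is midway between the lips with its long axis pointing downhill.

```bash
python3 - <<'E'
from station import env
from h import *
d=[.5485,-.190]
print(env.line_to([*d,.1635],speed=.06,stop_force=2.0))
o=env.get_obs(); print(o["ee_pos"],o["contact_force"],o["t"])
env.ungrasp(); print(env.get_obs()["t"])
p=env.camera("scene"); crop(p["img"],130,400,0,290,2.2,"pics/rel.png")
env.line_to([*d,.30],speed=.25)
p=env.camera("scene"); crop(p["img"],130,400,0,290,2.2,"pics/up.png")
o=env.get_obs(); print(o["t"],o["width"])
E
```

```text
True
[ 0.54874543 -0.18988552  0.17577536] [-1.22683296  0.56177103 -1.41985231] 8.025
8.4833
9.2333 1.0044943517625498
```

View pics/rel.png

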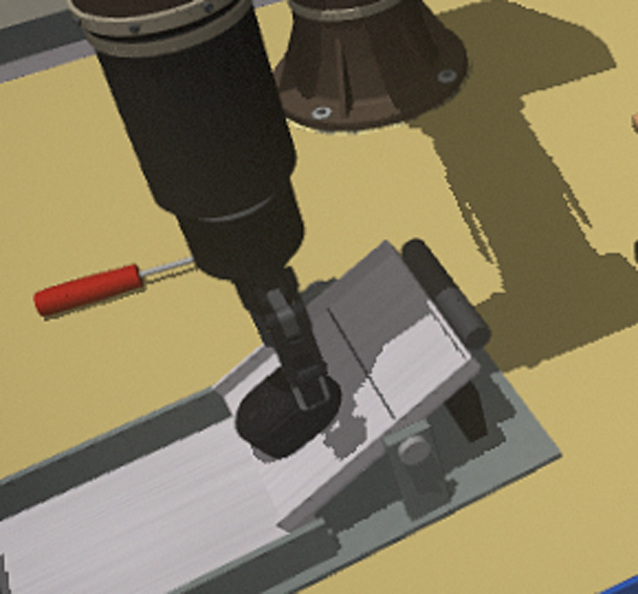

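View pics/up.png

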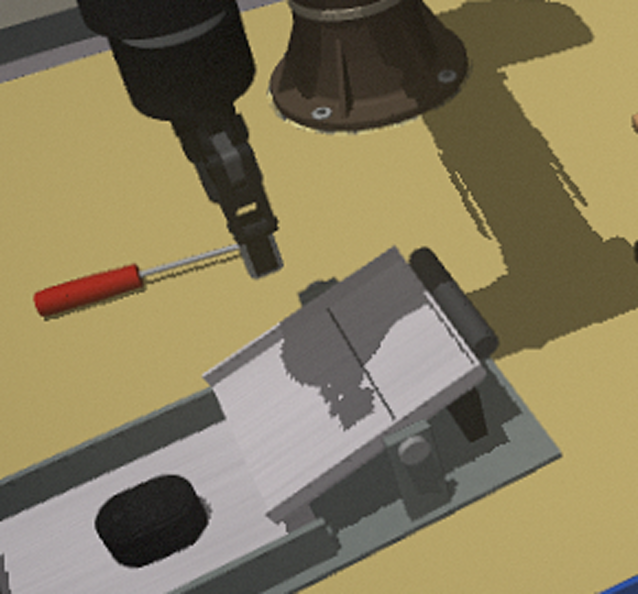

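The force stop fired early, about 12 mm above the planned height. Even so, the picture after release shows the opened fingers, the housing on the tipped plate at about (320,130), and later the housing in the catch tray at about (366,70). I'll let it settle and check.

```bash
python3 - <<'E'
from station import env
from h import *
env.sleep(3.5)
s1=env.camera("scene"); a=[d for d in env.outline_of(s1,"oblong")]
crop(s1["img"],210,480,0,290,2.2,"pics/end.png")
env.sleep(.5)
t=env.camera("top"); s=env.camera("scene")
for p,q in((s1,a),(s,env.outline_of(s,"oblong")),(t,env.outline_of(t,"oblong"))):
    for d in q:
        w=ray_z(p,d["at"],.027)[0]; v=w[:2]-[.544,-.145]; print(round(d["score"],2),w.round(3),"station",round(v@[.095,-.9955],3),round(v@[.9955,.095],3))
    print()
cv2.imwrite("pics/endtop.png",t["img"][:,:,::-1]); print(env.get_obs()["t"])
E
```

```text
0.89 [0.388 0.4   0.027] station -0.557 -0.104
0.71 [ 0.56  -0.333  0.027] station 0.189 -0.002
0.55 [0.675 0.425 0.027] station -0.555 0.184

0.78 [0.394 0.393 0.027] station -0.55 -0.098
0.61 [ 0.565 -0.329  0.027] station 0.185 0.003
0.55 [0.672 0.424 0.027] station -0.555 0.181

0.89 [0.655 0.432 0.027] station -0.564 0.165
0.6 [0.389 0.398 0.027] station -0.555 -0.102

13.5333
```

View pics/end.png

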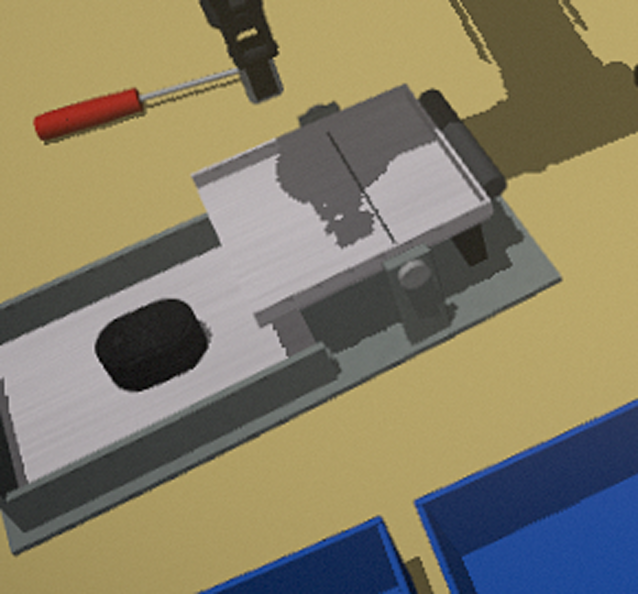

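View pics/endtop.png

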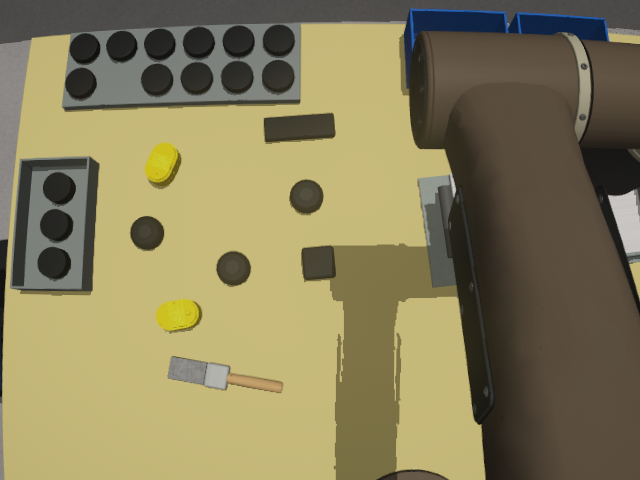

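The housing rests in the catch tray at about x 0.187, y 0.00 in the station frame, and it has stayed put since it slid down. The rocker's downhill lip corner is at about (291,88), against (290,88) before, so it is level again.

```bash
python3 -c "
from station import env
env.close_job()"
```

```text
the job is handed in; nothing more can be done
```

The black oblong housing is in the catch tray, the rocker is back level, and I handed the job in at about 13.5 s (limit 32 s). I picked the housing from the bench, set it lengthwise on the downhill half of the rocker and let go. It tipped the rocker and slid down.

**Final checks:**
- **Housing:** it lies at about x = 0.187 m, y = 0.00 m in the station frame, well inside the tray walls. It had not moved between the pictures I took.
- **Rocker:** the downhill lip corner is within about 1 px of where it started.
- **Robot:** the arm is clear above the station with the gripper empty.

**What failed or is less certain:**
- **Early release:** the force stop fired at TCP height 0.176 m instead of the planned 0.1635 m, probably from motion noise. The housing was let go roughly 10 mm above the plate. The picture just after shows it on the tipped plate with the fingers open.
- **Contact on release:** I judged the fingers clear of the housing from that picture only; the contact force was not measured then.
- **Top camera:** the arm blocked its view of the tray at the end, so the last checks rest on the scene camera alone.

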